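Let the long tin out of its gate dispenser

ROBOT

A 7-joint arm with a two-finger parallel gripper is mounted at the origin on the work surface. World frame = base frame: x ahead of the robot, y to its left, z up, the work surface at z = 0. Lengths are in m, angles in degrees, forces in N, time in s.
With the tool pointing down it reaches from about 0.425 to 0.825 m from the base axis. Payload 3.6 kg.
Tool frame: the origin (TCP) lies between the finger pads; the fingertips stand 22 mm ahead of it and the grasp point (between the pads) lies 3 mm ahead of it (nose_length is the distance from the TCP to the fingertips, in m); z points along the fingers, y is the line along which they close (so a half turn about z gives the same grasp; the last joint's range is limited). The gripper opens to 93 mm and grips with 3 to 60 N. Pads are 15 mm wide; open, the fingers measure 128 mm over their backs; the gripper's body (75 mm by 188 mm) begins 65 mm behind the grasp point.
Start: joints at [64.429, 35.231, -0.722, 81.555, 0.464, 63.22, -2.315], TCP at [0.265, -0.594, 0.241] pointing down, gripper open.
Joint ranges: [-178.69, 178.69], [-17.37, 117.87], [-77.05, 75.6], [15.02, 138.74], [-78.02, 258.01], [0.78, 113.62], [-162.83, 162.83]. Speed limits (degrees/s): [159.86, 159.86, 180, 180, 180, 180, 180].

INTERFACE

Orientations are given as [roll, pitch, yaw] about the fixed x, y, z axes, in that order (R = Rz(yaw) Ry(pitch) Rx(roll)).
In Python, from station import * gives the robot as it stands. The module is installed in compiled form; this text tells all that it offers.
- The arm moves only by the tool drive_tool, never from a script. Its argument "moves" is one flat list of numbers, 7 for each row, row after row: the turn, a rotation vector about the tool's x, y, z in degrees, then the shift along the tool's x, y, z in m, then the opening, from 0 (shut) to 1 (fully open). In form: [wx, wy, wz, x, y, z, hand, wx, wy, wz, x, y, z, hand, ...]. A call has 1 to 12 rows; each row is the pose to reach, as a shift and turn from the pose commanded when the call began, along the tool's axes at that moment; what a row does not reach only later rows make up. A row lasts 1/12 s, in which the tool goes at most 41.7 mm and 7.16 degrees, less where a joint would pass 70% of its speed; a pose out of reach is approached as far as the arm can. A call with a gripper value outside its range is refused whole. The fingers move at their own pace and stop on an object; "grip_force" is the grip in N (left out, the last holds). Time passes only in rows, so rows that repeat a pose let the fingers close. It gives the time, the measured TCP pose, the force, the opening and the grip force at its end, in the units of the state.
- observe(): the state, without advancing time (a new reading comes with each control period).
- capture(name): name is "scene" or "side" or "wrist"; returns a dict with "image" (400x640x3 uint8, blue, green, red), "fov_y" (degrees; the focal length in pixels is half the picture's height over the tangent of half this angle, whatever the lens; pixels are square), "cx", "cy" (the principal point, pixels), "eye" and "orientation" of the camera in the world; the wrist camera has in their place "hand_eye" (4x4, takes a point from camera to tool coordinates, whose origin is the TCP and whose axes are the flange's). Camera axes: x right, y down, z forward; pixel columns grow to the right and rows downward; lengths in m; the calibration is good to about 2 mm. The wrist camera is an equidistant fisheye: a pixel r from the principal point sees the ray r / f radians off the axis. A picture is of the moment at which its call begins: read the wrist's pose just before it. There is no depth.
- finish_job(): hands the job in; it is judged then, once.
The state is a dict: "time": time; "joints": joint angles; "qd": joint speeds; "tau": joint torques, N m; "tool_pos": TCP position; "tcp_rot": TCP orientation; "contact_force": force on the tool from outside, world axes, zero at the start; "torque": the same for the moment, N m; "opening": finger opening in m; "gripper_force": force on a finger pad.
Only numpy, scipy, OpenCV 4.12 (cv2) and the standard library are available. Lean on these libraries where they do the work, as an engineer would, in place of code of your own. Each camera call takes 0.05 s, during which the arm holds its last target. There are 200 camera calls.

TASK

Of the two dispensers, use the one that holds the longer tin: press the rubber paddle of its rocking lever down with your fingertips so that the gate at the other end lifts, and keep it down until the tin has rolled out and lies in the catch tray; then let the lever come back up so that the gate is shut. Do not touch either tin, do not work the other dispenser, and leave the jar, bottles and other things around where they stand.

Things in the scene. Friction and masses are not known exactly. Their poses are not given: they have to be found in the camera images.
- dispenser_long: fixed plywood dispenser holding the long tin. Origin on the table under the lever's pivot (z=112 mm); x from paddle to chute, y the way the tin rolls. Pivot cheeks to z=124. Chute x=68..192, y=-82..118: ramp falls 10 degrees to +y, z=50 under the gate (y=0), walls to z=72, back wall to z=97; ends at y=34 above a catch tray: floor z=25, y=34..112, walls to z=62. Base 12 thick, from x=-140 (all mm)
- paddle_long (a point): black rubber paddle, 50 (along the lever) x 46 x 8 mm, on the lever's near end, dispenser of the long tin. Origin: centre of its top, 110 mm from the pivot towards the dispenser's -x and 14 mm above the pivot, 126 mm above the table at rest; turns with the lever about the pivot, about 39 mm down at full travel. Axes as the dispenser's, tilting with the lever
- lever_long (a joint): rocking lever, dispenser of the long tin, rad: 0 = gate down (shut), grows as the paddle goes down, stop at 0.36. Steel gate 34 mm wide, 5 mm thick, 130 mm beyond the pivot, its edge 72 mm above the table when shut; from about 0.27 a tin passes under it. A spring returns it: about 2 N on the paddle to start, 5 N at full travel
- rocker_long: the moving part itself (aluminium bar, rubber paddle, steel gate) of the dispenser with the long tin; origin on the pivot axis, 112 mm above the table; axes as the dispenser's when the gate is shut
- tin_long_center (a point): centre of the long tin: steel with a paper wrap, 50 mm diameter, 100 mm long, about 200 g, lying across the chute against the gate, centre about 28 mm up the ramp from the gate and 80 mm above the table, free to roll. x runs along its axis
- dispenser_short: fixed plywood dispenser holding the short tin. Origin on the table under the lever's pivot (z=112 mm); x from paddle to chute, y the way the tin rolls. Pivot cheeks to z=124. Chute x=68..192, y=-82..118: ramp falls 10 degrees to +y, z=50 under the gate (y=0), walls to z=72, back wall to z=97; ends at y=34 above a catch tray: floor z=25, y=34..112, walls to z=62. Base 12 thick, from x=-140 (all mm)
- paddle_short (a point): black rubber paddle, 50 (along the lever) x 46 x 8 mm, on the lever's near end, dispenser of the short tin. Origin: centre of its top, 110 mm from the pivot towards the dispenser's -x and 14 mm above the pivot, 126 mm above the table at rest; turns with the lever about the pivot, about 39 mm down at full travel. Axes as the dispenser's, tilting with the lever
- lever_short (a joint): rocking lever, dispenser of the short tin, rad: 0 = gate down (shut), grows as the paddle goes down, stop at 0.36. Steel gate 34 mm wide, 5 mm thick, 130 mm beyond the pivot, its edge 72 mm above the table when shut; from about 0.27 a tin passes under it. A spring returns it: about 2 N on the paddle to start, 5 N at full travel
- rocker_short: the moving part itself (aluminium bar, rubber paddle, steel gate) of the dispenser with the short tin; origin on the pivot axis, 112 mm above the table; axes as the dispenser's when the gate is shut
- tin_short_center (a point): centre of the short tin: steel with a paper wrap, 50 mm diameter, 60 mm long, about 120 g, lying across the chute against the gate, centre about 28 mm up the ramp from the gate and 80 mm above the table, free to roll. x runs along its axis
- jar: loose glass jar with a steel lid, 60 mm across, 85 mm tall, standing between the two dispensers; origin at the centre of its underside; leave it alone
- bowl: loose white bowl, 100 mm across, 45 mm tall; origin at the centre of its underside; leave it alone
- bottle_a: loose brown bottle with a red cap, 68 mm across, 200 mm tall; origin at the centre of its underside; leave it alone
- bottle_b: second loose brown bottle, the same size; origin at the centre of its underside; leave it alone
- carton: loose blue drinks carton, 70 x 70 x 170 mm, standing; origin at the centre of its underside; leave it alone
- scoop: loose wooden-handled spoon lying flat; origin at the centre of its underside; leave it alone
- packet: loose cardboard packet, 100 x 70 x 35 mm, lying flat; origin at the centre of its underside; leave it alone

How it is judged:
By the outcome, as a careful person would: the job done as asked, in the order asked, and still so for the second after the job is handed in, with the robot touching nothing.
It also fails if it takes over 32 s, if anything falls off the work surface, if the arm or the gripper's body presses on something with over 40 N, if the wrist force passes 120 N, or if a joint passes its speed limit or range.

## Working session

There is one attempt and no reset: what is moved stays moved. The work goes in short steps, Python scripts to look and compute and a tool call to move; the robot and the scene stay as the last step left them, time stands still between calls to the robot, and variables do not carry over. Pictures are saved under pics/ and viewed, at most 10 in all, crops included, and the job is handed in when it is done.

Besides the shell and the picture viewer there is one more tool, called after "Call:" by a JSON object that holds its "method" and its "body", one argument or row to a line. drive_tool: Moves the arm, as the interface text tells. Its arguments: {"type":"object","properties":{"moves":{"type":"array"},"grip_force":{"type":"number"}},"required":["moves"]}

```bash
mkdir -p pics; python3 - <<'E'
from station import *
import cv2,pickle
d={}
s=observe();print(s)
for n in("scene","side","wrist"):
    c=capture(n);d[n]=c;cv2.imwrite(f"pics/{n}.png",c["image"]);print(n,{k:v for k,v in c.items() if k!="image"})
d["state"]=s
pickle.dump(d,open("d.pkl","wb"))
E
```

```text
{'time': 0.0, 'joints': array([64.42983137, 35.28981355, -0.72378974, 81.64018212,  0.46340027,
       63.22294352, -2.31444085]), 'qd': array([-0.02752035,  0.05556539, -0.0958613 ,  0.07095677, -0.06814151,
       -0.01659226, -0.01149105]), 'tau': array([ 7.63824460e-06, -4.58933580e+01,  2.08909493e-01, -1.65738147e+01,
       -6.11284235e-02,  2.04974797e-02,  2.46545524e-04]), 'tool_pos': array([ 0.26462902, -0.59287086,  0.23948131]), 'tcp_rot': array([-1.79849913e+02,  1.08613684e-03,  2.40563899e+01]), 'contact_force': array([-1.06642247,  0.01731978,  0.24581307]), 'torque': array([-0.00396091, -0.03044409, -0.00701385]), 'gripper_force': 0.0, 'opening': 0.09337325167473133}
scene {'fov_y': 43.2267275683552, 'cx': 315.39996763316805, 'cy': 200.9876514133645, 'eye': array([ 1.05650151, -0.60950223,  1.35681117]), 'orientation': array([-148.19200296,   -0.57445431,   42.33835836])}
side {'fov_y': 54.78305583156194, 'cx': 311.8814933106026, 'cy': 196.69082688209616, 'eye': array([0.06930971, 0.68319848, 0.93625717]), 'orientation': array([-135.84585559,    0.43305787, -146.37057925])}
wrist {'fov_y': 65.70646984690485, 'cx': 323.5801815488725, 'cy': 199.7304517658097, 'hand_eye': array([[-1.26342884e-03, -9.64083150e-01, -2.65597598e-01,
         7.19071179e-02],
       [ 9.99999194e-01, -1.25163648e-03, -2.13654690e-04,
         4.44046800e-04],
       [-1.26450758e-04, -2.65597654e-01,  9.64083954e-01,
        -1.43609520e-01],
       [ 0.00000000e+00,  0.00000000e+00,  0.00000000e+00,
         1.00000000e+00]])}
```

View pics/scene.png

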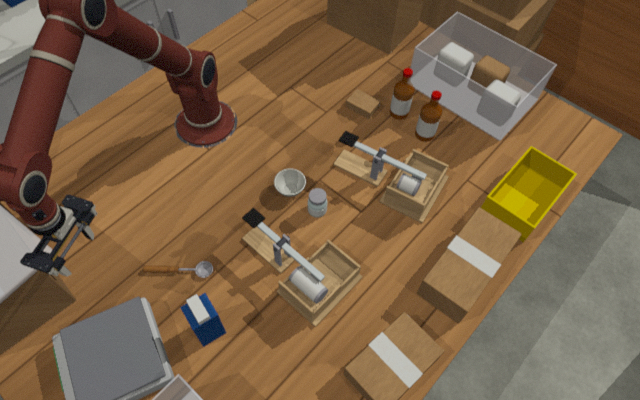

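View pics/side.png

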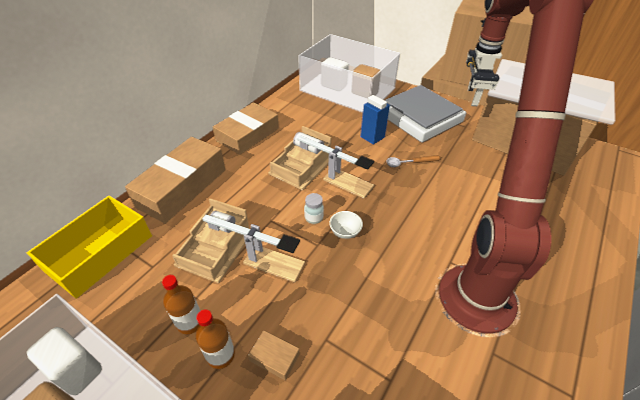

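The scene view shows the longer-looking tin in the dispenser near the carton: tin about (310,287), paddle (254,217), which is side (365,162). The other tin is at (408,184), with its paddle at (348,139) in scene and (288,243) in side. Next I measure the paddles and the tins' lengths.

```bash
cat > h.py <<'E'
import numpy as np,cv2,pickle
from scipy.spatial.transform import Rotation as R
def ray(c,p):
    f=200/np.tan(np.radians(c["fov_y"]/2))
    d=np.array([(p[0]-c["cx"])/f,(p[1]-c["cy"])/f,1.])
    return np.array(c["eye"]),R.from_euler("xyz",c["orientation"],degrees=True).apply(d)
def onz(c,p,z):
    e,d=ray(c,p);return e+d*(z-e[2])/d[2]
def tri(c1,p1,c2,p2):
    e1,d1=ray(c1,p1);e2,d2=ray(c2,p2);A=np.c_[d1,-d2];t=np.linalg.lstsq(A,e2-e1,rcond=None)[0]
    a,b=e1+d1*t[0],e2+d2*t[1];return (a+b)/2,np.linalg.norm(a-b)
def blob(img,seed,fn,r=16):
    x,y=seed;m=np.zeros(img.shape[:2],np.uint8);m[y-r:y+r,x-r:x+r]=fn(img[y-r:y+r,x-r:x+r]).astype(np.uint8)
    n,l,s,c=cv2.connectedComponentsWithStats(m);i=1+np.argmax(s[1:,4]);return c[i],s[i],l==i
E
python3 - <<'E'
from h import *
d=pickle.load(open("d.pkl","rb"));S,D=d["scene"],d["side"]
dark=lambda a:a.max(2)<50
for n,a,b in(("near-carton",(254,217),(365,162)),("other",(348,139),(288,243))):
    pa,sa,ma=blob(S["image"],a,dark);pb,sb,mb=blob(D["image"],b,dark)
    print(n,pa,sa,pb,sb,onz(S,pa,.124),onz(D,pb,.124),tri(S,pa,D,pb))
im=S["image"]
o=np.hstack([cv2.resize(im[200:330,235:365],(400,400),interpolation=2),cv2.resize(im[120:250,325:455],(400,400),interpolation=2)])
cv2.imwrite("pics/crop.png",o)
E
```

```text
near-carton [253.17488789 217.62331839] [243 209  21  18 223] [364.29104478 162.41044776] [356 157  18  12 134] [ 0.4590893  -0.19532862  0.124     ] [ 0.45545002 -0.18956102  0.124     ] (array([ 0.45726282, -0.19393371,  0.12001371]), np.float64(0.0002315455870692391))
other [348.20359281 138.65269461] [339 132  19  15 167] [288.056 243.624] [277 235  23  18 250] [0.47186227 0.20221629 0.124     ] [0.46841969 0.20717533 0.124     ] (array([0.47017152, 0.20483719, 0.12017298]), np.float64(0.0003199569399351924))
```

View pics/crop.png

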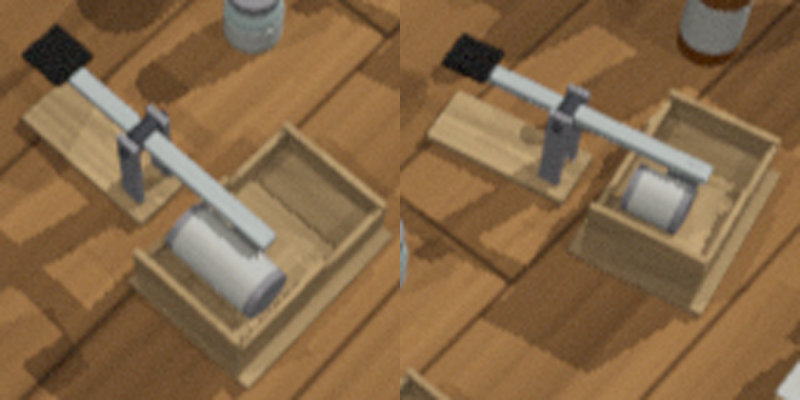

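The crop confirms it: the left dispenser holds the clearly longer tin. Triangulating its paddle gives (0.457, -0.194, 0.120), close to the expected 0.122 to 0.126. Next I check the lever's length and direction and work out the shift.

```bash
python3 - <<'E'
from h import *
from station import *
d=pickle.load(open("d.pkl","rb"));S=d["scene"]
p=np.array([.457,-.194,.124]);e=onz(S,(321,278),.124);print("lever end",e,np.linalg.norm((e-p)[:2]),np.degrees(np.arctan2(*(e-p)[1::-1])))
s=observe();Rt=R.from_euler("xyz",s["tcp_rot"],degrees=True)
for z in(.22,.16,.148,.1):print(z,Rt.inv().apply(np.r_[p[:2],z]-s["tool_pos"]).round(4))
E
```

```text
lever end [ 0.72171265 -0.20188185  0.124     ] 0.2648299631428466 -1.7054835981515364
0.22 [ 0.3383 -0.286   0.0203]
0.16 [ 0.3383 -0.2859  0.0803]
0.148 [ 0.3383 -0.2858  0.0923]
0.1 [ 0.3383 -0.2858  0.1403]
```

Call:
{"method": "drive_tool", "body": {
  "moves": [0,0,0,0.028,-0.024,0,0,0,0,0,0.056,-0.048,0,0,0,0,0,0.085,-0.072,0,0,0,0,0,0.113,-0.095,0,0,0,0,0,0.141,-0.119,0,0,0,0,0,0.169,-0.143,0,0,0,0,0,0.197,-0.167,0,0,0,0,0,0.226,-0.191,0,0,0,0,0,0.254,-0.214,0.005,0,0,0,0,0.282,-0.238,0.01,0,0,0,0,0.31,-0.262,0.015,0,0,0,0,0.338,-0.286,0.02,0],
  "grip_force": 10
}}

```text
time: 1.15
tool_pos: [0.4573, -0.1929, 0.2205]
tcp_rot: [-180.0, 0.0, 24.0]
contact_force: [0.3, -0.8, 0.1]
opening: 0.0174
gripper_force: 0.0
```

Call:
{"method": "drive_tool", "body": {
  "moves": [0,0,0,0,0,0,0,0,0,0,0,0,0,0,0,0,0,0,0,0,0]
}}

```text
time: 1.4
tool_pos: [0.4566, -0.1952, 0.2205]
tcp_rot: [180.0, 0.1, 24.0]
contact_force: [-0.3, -0.5, 0.1]
opening: 0.0012
gripper_force: 0.0
```

```bash
python3 - <<'E'
from h import *
from station import *
s=observe();print({k:s[k] for k in("time","tool_pos","tcp_rot","contact_force","opening","joints")})
Rt=R.from_euler("xyz",s["tcp_rot"],degrees=True)
c=capture("wrist");cv2.imwrite("pics/w1.png",c["image"])
# project paddle centre guess & pixel->world function test
H=np.array(c["hand_eye"]);f=200/np.tan(np.radians(c["fov_y"]/2))
print("f",f)
def proj(P):
    t=Rt.inv().apply(P-s["tool_pos"]);q=H[:3,:3].T@(t-H[:3,3]);th=np.arctan2(np.hypot(q[0],q[1]),q[2]);u=q[:2]/np.hypot(*q[:2]);return np.r_[c["cx"],c["cy"]]+f*th*u
print("paddle",proj(np.array([.457,-.194,.126])))
pickle.dump((c,s),open("w.pkl","wb"))
E
```

```text
{'time': 1.4, 'tool_pos': array([ 0.45658174, -0.19524138,  0.22052778]), 'tcp_rot': array([1.79987718e+02, 5.79361615e-02, 2.40336233e+01]), 'contact_force': array([-0.31903198, -0.4830233 ,  0.12871035]), 'opening': 0.001206503472918829, 'joints': array([ 23.56339349,  23.14422449,  -4.15308204, 107.91701575,
         2.22477713,  49.04789453, -47.68240766])}
f 309.70691628693146
paddle [321.87658042 206.12652424]
```

View pics/w1.png

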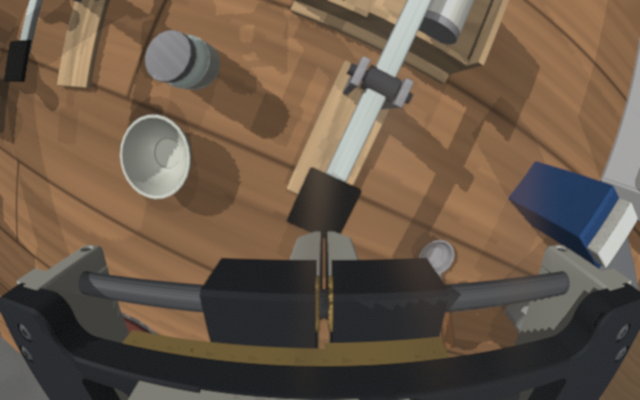

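The wrist view shows the paddle at (325,203), within a few pixels of the prediction (322,206), directly under the closed fingertips. Now I press.

Call:
{"method": "drive_tool", "body": {
  "moves": [0,0,0,0,0,0.02,0,0,0,0,0,0,0.04,0,0,0,0,0,0,0.055,0,0,0,0,0,0,0.065,0,0,0,0,0,0,0.072,0,0,0,0,0,0,0.079,0,0,0,0,0,0,0.086,0,0,0,0,0,0,0.092,0,0,0,0,0,0,0.097,0,0,0,0,0,0,0.101,0,0,0,0,0,0,0.105,0,0,0,0,0,0,0.105,0]
}}

```text
time: 2.45
tool_pos: [0.4574, -0.1954, 0.1155]
tcp_rot: [179.9, -0.0, 24.0]
contact_force: [-1.7, -3.6, 4.5]
opening: 0.0005
gripper_force: 2.3
```

Call:
{"method": "drive_tool", "body": {
  "moves": [0,0,0,0,0,0,0,0,0,0,0,0,0,0,0,0,0,0,0,0,0,0,0,0,0,0,0,0,0,0,0,0,0,0,0,0,0,0,0,0,0,0]
}}

```text
time: 2.95
tool_pos: [0.4574, -0.1947, 0.1159]
tcp_rot: [180.0, -0.0, 24.1]
contact_force: [-2.3, -4.1, 4.3]
opening: 0.0005
gripper_force: 2.3
```

```bash
python3 - <<'E'
from station import *
import cv2,numpy as np
a=capture("scene")["image"];b=capture("side")["image"]
print(observe()["tool_pos"],observe()["contact_force"])
o=np.hstack([cv2.resize(a[200:330,235:365],(400,400),interpolation=2),cv2.resize(b[110:210,260:390],(400,308),interpolation=2).__class__((400,308,3)) if 0 else cv2.resize(b[100:230,260:390],(400,400),interpolation=2)])
cv2.imwrite("pics/p2.png",o)
E
```

```text
[ 0.45739928 -0.19465027  0.11585024] [-2.5976246  -3.87740239  3.45232728]
```

View pics/p2.png

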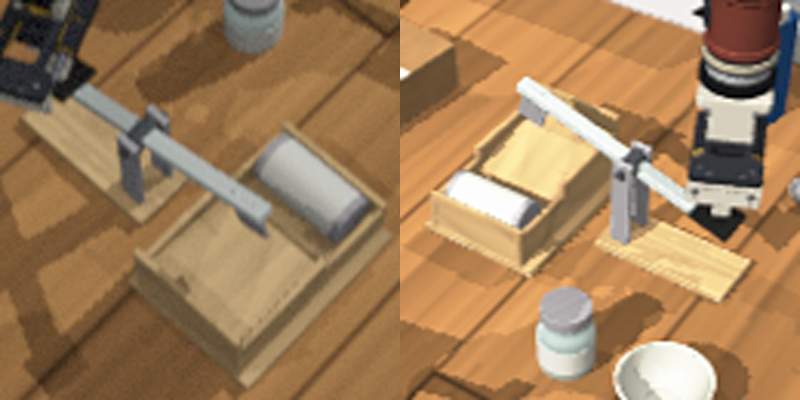

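The gate is lifted and the long tin lies in the catch tray: at (310,190) in the left crop and (490,200) in the right. Next I let the lever up gently and retreat upward.

Call:
{"method": "drive_tool", "body": {
  "moves": [0,0,0,0,0,-0.006,0,0,0,0,0,0,-0.012,0,0,0,0,0,0,-0.018,0,0,0,0,0,0,-0.024,0,0,0,0,0,0,-0.03,0,0,0,0,0,0,-0.036,0,0,0,0,0,0,-0.042,0,0,0,0,0,0,-0.05,0,0,0,0,0,0,-0.065,0,0,0,0,0,0,-0.085,0,0,0,0,0,0,-0.105,0,0,0,0,0,0,-0.115,0]
}}

```text
time: 4.05
tool_pos: [0.4584, -0.1944, 0.2333]
tcp_rot: [179.9, -0.2, 24.1]
contact_force: [0.6, -0.0, 0.5]
opening: 0.0003
gripper_force: 0.0
```

Call:
{"method": "drive_tool", "body": {
  "moves": [0,0,0,0,0,0,0,0,0,0,0,0,0,0,0,0,0,0,0,0,0,0,0,0,0,0,0,0,0,0,0,0,0,0,0,0,0,0,0,0,0,0]
}}

```text
time: 4.55
tool_pos: [0.4566, -0.1944, 0.2299]
tcp_rot: [-179.9, 0.1, 24.1]
contact_force: [0.3, 0.5, 0.1]
opening: 0.0004
gripper_force: 0.0
```

```bash
python3 - <<'E'
from station import *
import cv2,numpy as np
a=capture("scene")["image"];b=capture("side")["image"]
print(observe()["tool_pos"],observe()["contact_force"])
o=np.hstack([cv2.resize(a[130:330,185:385],(400,400),interpolation=2),cv2.resize(b[100:230,260:390],(400,400),interpolation=2)])
cv2.imwrite("pics/p3.png",o)
E
```

```text
[ 0.45685643 -0.19451327  0.23022961] [ 0.72312984 -0.11272629 -0.21172852]
```

View pics/p3.png

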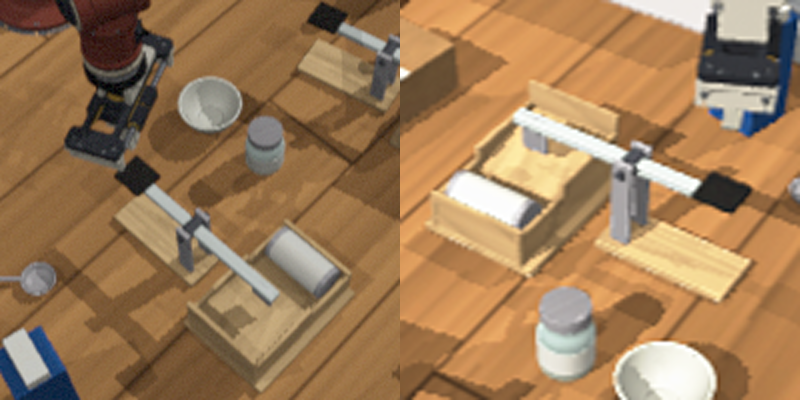

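The lever is back up with its gate shut (the bar end is at (275,295) in the left crop). The tin lies in the tray at (305,262), the arm is clear, and the neighbouring things look undisturbed.

```bash
python3 -c "
from station import *
print(finish_job())"
```

```text
the job is handed in; nothing more can be done
None
```

The long tin rolled out and lies in its catch tray, the lever is back up with the gate shut, the arm is clear, and the job is handed in at about 4.7 s of the 32 s allowed.

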